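# Fit the round setting die and snug its slim clamping ring

## Task

Take the round-headed setting die from the wooden die rack and stand it in the bore of the die post, fully down. Then turn the post's slim clamping ring clockwise (seen from above) until it meets its stop and nip it up snug against it, gently, without overtightening, touching only that ring and not the fixed collars just above and below it; let go, and leave the other dies, the jar, the thread spool and the tin where they are.

Things in the scene. Friction and masses are not known exactly. Their poses are not given: they have to be found in the camera images.
- post: Die post bolted to the bench; origin on its axis at bench level. Round grey foot of radius 55 mm, sloping from 9 mm high at the rim to 24 mm at a column of radius 20.5 mm. On the column, three rings one above the other: fixed lower collar (45 to 55 mm above the bench), slim knurled clamping ring (55.5 to 63.5 mm), fixed upper collar (64 to 74 mm).
- seat (a point): Mouth of the post's vertical bore: centre of the upper collar's top face, 74 mm above the bench, z up. The bore is 18.4 mm in diameter and 19 mm deep. Seated, the die's flange rests on this face and the die stands 28 mm above it.
- ring_mid (a point): On the post's axis at half height of the clamping ring, 59.5 mm above the bench; fixed to the post, does not turn with the ring. The ring is 56 mm in diameter, 8 mm high, stands out 4.5 mm beyond both collars and is knurled alike all round. Grip it across its diameter from above, fingers passing outside the upper collar; a seated die's top is 42.5 mm above this point.
- clamp_mark (a point): On the axis, on the part the ring meets at its stop after 0.5 to 1.2 rad of clockwise turn (hidden, differs each time). Ring drag before: 0.10 N m. At the stop the clamp gives only from 0.22 N m, stiffening by 8 N m/rad; snug is 0.012 rad of give (0.32 N m) or more, overtight above 0.06 rad (0.70 N m). This frame turns by the give, which stays (what exceeds 0.027 rad springs back).
- upper_collar: The fixed dark steel collar just above the clamping ring, 47 mm in diameter, 10 mm high; origin at the centre of its underside. Not to be touched by the gripper or arm (the die may rest on it; a brush under 2 N is let pass).
- lower_collar: The fixed dark steel collar just below the clamping ring, 47 mm in diameter, 10 mm high; origin at the centre of its underside. Not to be touched by the gripper or arm (a brush under 2 N is let pass).
- rack: Dark wooden die rack fixed to the bench, 56 mm (x) by 170 mm (y) by 30 mm high; origin at the centre of its underside. Three holes in a row along its y axis, 55 mm apart (the middle one at its centre), hold three dies upright, each with its flange resting on the rack's top; which die stands in which hole varies.
- die_round_mid (a point): Centre (half-way up its axis) of the round-headed steel setting die, upright, 46 mm tall, 60 to 130 g. Shank of 16 mm diameter from 23 to 5 mm below this point (lowest 4 mm tapered to 10 mm); flange of 28 mm diameter from 5 to 1 mm below; then a round head, 18 mm in diameter, up to 23 mm above: grip it there. Seated, this point is 5 mm above seat.
- die_square_mid (a point): Centre of another die, alike but with a square head 18 mm wide; to be left alone.
- die_slim_mid (a point): Centre of a third die, alike but with a slim round head of 11 mm diameter; to be left alone.
- jar: Small glass jar with a metal lid, 52 mm in diameter, 62 mm tall, standing on the bench; origin at the centre of its underside. To be left alone.
- spool: Spool of blue thread standing on end, 44 mm across its foot, 64 mm tall; origin at the centre of its underside. To be left alone.
- tin: Metal tin, 90 mm in diameter, 85 mm tall; origin at the centre of its underside. To be left alone.
Mind the look-alikes: they are no part of the job. Leave any turquoise look-alike of the part that bears die_round_mid alone.

How it is judged:
On the way, in this order (a step that is already met when the one before it is completed fails the run):
1. the round-headed die stands fully down in the post's bore (horizontal distance between die_round_mid and seat below 0.003 m and z of die_round_mid in the frame of seat between 0.003 and 0.007 m and angle between die_round_mid's own z axis and vertical below 0.06 rad), for 0.2 s.
2. the clamping ring is nipped up snug against its stop (all of step 1 and angle between the x axis of clamp_mark and the x axis of seat, either way round above 0.012 rad), for 0.2 s.
At the end, for the whole second after the job is handed in: The round-headed die stands upright, fully down in the post's bore (within 3 mm of its axis, flange within 2 mm of the upper collar), and the clamping ring is still snug against its stop: the clamp has given by at least 0.010 rad, and never by more than 0.06 rad (all of step 1 and angle between the x axis of clamp_mark and the x axis of seat, either way round above 0.01 rad); the robot touches nothing.
It fails at once if the clamp is overtightened: it gives by more than 0.06 rad (about 0.70 N m on the ring) (angle between the x axis of clamp_mark and the x axis of seat, either way round above 0.06 rad).
It fails at once if gripper or arm touches the fixed collar above or below the clamping ring with more than 2 N (contact force between any of the fingers, the arm and upper_collar above 2 N or contact force between any of the fingers, the arm and lower_collar above 2 N).
It fails at once if another die, the jar, the spool or the tin is shifted by more than 15 mm (distance of any of die_square_mid, die_slim_mid, jar, spool, tin from where it was at the start of the episode above 0.015 m).
It also fails if it takes over 72 s, if anything falls off the work surface, if the arm or the gripper's body presses on something with over 40 N, if the wrist force passes 120 N, or if a joint passes its speed limit or range.

## Robot

A 6-joint arm with a two-finger parallel gripper is mounted at the origin on the work surface. World frame = base frame: x ahead of the robot, y to its left, z up, the work surface at z = 0. Lengths are in m, angles in rad, forces in N, time in s.
With the tool pointing down it reaches from about 0.275 to 0.75 m from the base axis. Payload 10.2 kg.
Tool frame: the origin (TCP) lies on the centre line of the jaws, within the pads' length; the fingertips stand 17 mm ahead of it and the grasp point (between the pads) lies 2 mm behind it; z points along the fingers, x is the direction in which the jaws open and shut, and the axes are right-handed (so a half turn about z gives the same grasp; the last joint's range is limited). The gripper opens to 85 mm and grips with 20 to 120 N. Pads are 22 mm wide; open, the fingers measure 114 mm over their backs; the gripper's body (76 mm by 85 mm) begins 54 mm behind the grasp point. The pads swing forward as they close: fully open they stand 13 mm farther back than shut.
Start: joints at [-1.483, 0.313, 1.498, -0, 1.331, -0.223], TCP at [0.161, -0.5, 0.248] pointing down, gripper open.
Joint ranges: [-2.94, 2.94], [-0.97, 2.17], [0.19, 2.56], [-1.23, 4.37], [0.02, 3.11], [-2.88, 2.88]. Speed limits (rad/s): [2.39, 2.39, 3.01, 3.14, 3.14, 3.14].

## Interface

Orientations are given as a unit quaternion [w, x, y, z].
In Python, from plant import ctrl, vision, hand_in gives the robot as it stands. The module is installed in compiled form; this text tells all that it offers.
- The arm moves only by the tool arm_command, never from a script. Its argument "moves" is a list of rows, each a list of 5 numbers: the shift along the tool's x, y, z in mm, then the turn about the tool's z in degrees, then the opening, from 0 (shut) to 1 (fully open). In form: [[dx, dy, dz, roll, hand], ...]. A call has 1 to 8 rows; each row is the pose to reach, as a shift and turn from the pose commanded when the call began, along the tool's axes at that moment; what a row does not reach only later rows make up. A row lasts 1/10 s, in which the tool goes at most 50 mm and 8.59 degrees, less where a joint would pass 70% of its speed; a pose out of reach is approached as far as the arm can. A call with a gripper value outside its range is refused whole. The fingers move at their own pace and stop on an object; "squeeze" is the grip in N (left out, the last holds). Time passes only in rows, so rows that repeat a pose let the fingers close. It gives the time, the measured TCP pose, the force and the opening at its end, in the units of the state.
- ctrl.state(): the state, without advancing time (a new reading comes with each control period).
- vision.read_camera(name): name is "scene" or "top" or "wrist"; returns the picture (384x512x3 uint8, red, green, blue); there is no depth.
- vision.calibration(name): a dict with "fx", "fy", "cx", "cy" (pixels), "extrinsics" (4x4, takes a point from camera to world coordinates). Camera axes: x right, y down, z forward; pixel columns grow to the right and rows downward; lengths in m; the calibration is good to about 2 mm. A picture is of the moment at which its call begins: read the wrist's pose just before it. calibration takes no time and is no camera call; for the wrist camera it gives the pose at the moment of the call.
- hand_in(): hands the job in, once; it reports no verdict.
The state is a dict: "t": time; "joint_positions": joint angles; "joint_velocities": joint speeds; "effort": joint torques, N m; "position": TCP position; "tool_rot": TCP orientation; "force": force on the tool from outside, world axes, zero at the start; "moment": the same for the moment, N m; "finger_gap": opening from 0.0 (shut) to 1.0 (fully open).
Only numpy, scipy, OpenCV 4.12 (cv2) and the standard library are available. Lean on these libraries where they do the work, as an engineer would, in place of code of your own. Each camera call takes 0.05 s, during which the arm holds its last target.

## Working session

There is one attempt and no reset: what is moved stays moved. The work goes in short steps, Python scripts to look and compute and a tool call to move; the robot and the scene stay as the last step left them, time stands still between calls to the robot, and variables do not carry over. Pictures are saved under pics/ and viewed, and the job is handed in when it is done.

Besides the shell and the picture viewer there is one more tool, called after "Emit:" as name(argument=value, ...) on one line, values as JSON. arm_command: Moves the arm, as the interface text tells. Its arguments: {"type":"object","properties":{"moves":{"type":"array"},"squeeze":{"type":"number"}},"required":["moves"]}

```bash
mkdir -p pics; python3 - <<'E'
from plant import ctrl, vision
import cv2,numpy as np
s=ctrl.state();print(s)
for n in ["scene","top"]:
    im=vision.read_camera(n);cv2.imwrite(f"pics/{n}0.png",im[:,:,::-1]);c=vision.calibration(n);print(n,c)
E
```

```text
{'t': 0.0, 'joint_positions': array([-1.48340559e+00,  3.13432376e-01,  1.49841822e+00, -2.50835637e-05,
        1.33097606e+00, -2.23375957e-01]), 'joint_velocities': array([-0.00271365, -0.00037073,  0.00070299, -0.00031145,  0.00071494,
       -0.00143743]), 'effort': array([-1.13557817e-03, -4.12269044e+01, -2.59748125e+01, -2.39046940e-04,
        4.16213574e-03,  1.71244555e-06]), 'position': array([ 0.16051367, -0.4996238 ,  0.24775117]), 'tool_rot': array([-4.56911856e-04,  8.08020385e-01, -5.89154205e-01, -4.14815753e-04]), 'force': array([ 0.85699691, -0.34716197,  0.83166071]), 'moment': array([ 0.00444786, -0.02192377,  0.00425233]), 'finger_gap': 0.9989051665761948}
scene {'fx': 387.50681590252503, 'fy': 387.50681590252503, 'cx': 252.09802028723163, 'cy': 197.5575052890606, 'extrinsics': array([[-0.35846333,  0.73144898, -0.58007451,  1.03866224],
       [ 0.93352084,  0.27649742, -0.22822798,  0.28288069],
       [-0.00654802, -0.62332301, -0.78193705,  0.72626367],
       [ 0.        ,  0.        ,  0.        ,  1.        ]])}
top {'fx': 352.45390310918964, 'fy': 352.45390310918964, 'cx': 252.77051450407026, 'cy': 190.57549339546347, 'extrinsics': array([[-0.02568791, -0.99529233,  0.09345223,  0.50105691],
       [-0.99963228,  0.02638665,  0.0062488 ,  0.07431004],
       [-0.00868527, -0.09325735, -0.99560415,  0.87791944],
       [ 0.        ,  0.        ,  0.        ,  1.        ]])}
```

View pics/scene0.png

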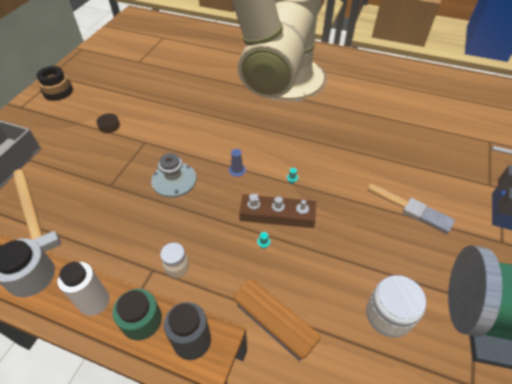

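View pics/top0.png

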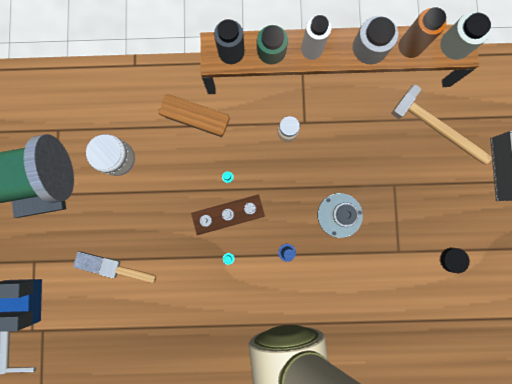

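The rack with three silvery dies is at about top (228,214). The post is at (341,215), the spool at (287,253), and two turquoise look-alikes at (228,177) and (228,259). I'll enlarge the dies and the post next.

```bash
python3 - <<'E'
import cv2,numpy as np
t=cv2.imread("pics/top0.png");s=cv2.imread("pics/scene0.png")
a=cv2.resize(t[190:240,185:270],(510,300),interpolation=cv2.INTER_CUBIC)
a2=cv2.resize(t[190:240,310:375],(290,300)[0:2] if 0 else (390,300),interpolation=cv2.INTER_CUBIC)[:,:290]
b=cv2.resize(s[185:235,235:320],(510,300),interpolation=cv2.INTER_CUBIC)
b2=cv2.resize(s[145:195,145:193],(290,300),interpolation=cv2.INTER_CUBIC)
cv2.imwrite("pics/crop0.png",np.vstack([np.hstack([a,a2]),np.hstack([b,b2])]))
E
```

```text
(no output)
```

View pics/crop0.png

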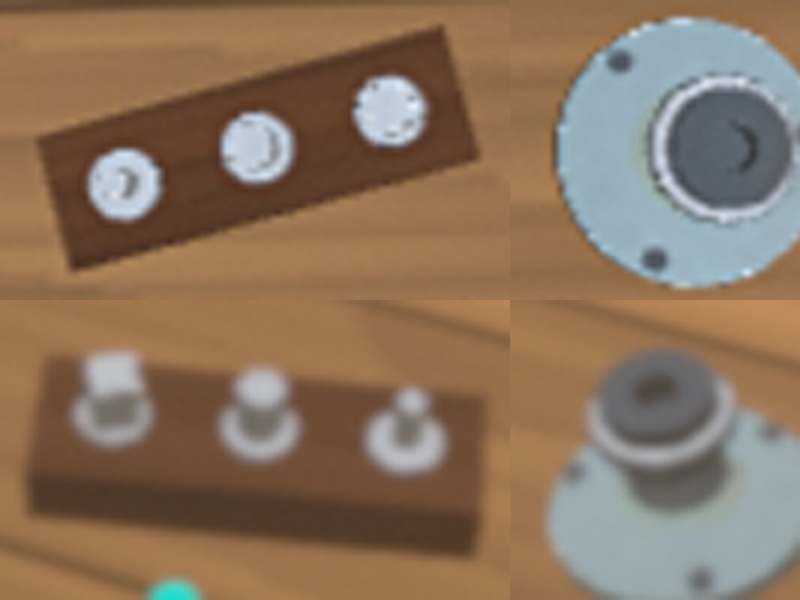

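The rack holds three silvery dies. In the scene view they are square (255,201), round (278,203) and slim (303,207). In the top view these are (250,208), (228,215) and (206,221). The middle one, with the wide round head, fits the description. The turquoise ones are decoys.

```bash
cat > h.py <<'E'
import numpy as np,cv2
from scipy.spatial.transform import Rotation as R
def ray(c,u,v,z):
    E=c["extrinsics"];d=E[:3,:3]@np.array([(u-c["cx"])/c["fx"],(v-c["cy"])/c["fy"],1]);o=E[:3,3]
    return o+d*(z-o[2])/d[2]
def proj(c,p):
    E=c["extrinsics"];q=E[:3,:3].T@(np.array(p)-E[:3,3]);return np.array([c["fx"]*q[0]/q[2]+c["cx"],c["fy"]*q[1]/q[2]+c["cy"]])
def Rt(s): q=s["tool_rot"];return R.from_quat([q[1],q[2],q[3],q[0]]).as_matrix()
E
python3 - <<'E'
from plant import ctrl, vision
from h import *
c=vision.calibration("top");k=vision.calibration("scene")
for n,u,v,z in [("slim",205.8,220.8,.034),("round",228,214.7,.034),("square",250,208.3,.034),("seat",346.3,214.7,.074),("foot",341,215.5,.009),("spool",287,252,.064),("jar",289,125,.062),("tq1",228,177,.04),("tq2",228,259,.04)]:
    print(n,ray(c,u,v,z).round(4))
print("scene round",ray(k,235+260/6,185+(430-300)/6,.034), "seat",ray(k,145+655/6-85,145+(390-300)/6,.074))
s=ctrl.state();print(Rt(s).round(3));E=vision.calibration("wrist");print(E,Rt(s).T@(E["extrinsics"][:3,3]-s["position"]),Rt(s).T@E["extrinsics"][:3,:3])
E
```

```text
slim [0.5108 0.1936 0.034 ]
round [0.5239 0.1403 0.034 ]
square [0.5378 0.0873 0.034 ]
seat [ 0.5159 -0.1316  0.074 ]
foot [ 0.5155 -0.1352  0.009 ]
spool [0.4348 0.005  0.064 ]
jar [ 0.731  -0.0102  0.062 ]
tq1 [0.614  0.1381 0.04  ]
tq2 [0.42   0.1418 0.04  ]
scene round [0.5286932  0.14519251 0.034     ] seat [ 0.51852391 -0.12907286  0.074     ]
[[ 0.306 -0.952 -0.   ]
 [-0.952 -0.306  0.001]
 [-0.001 -0.    -1.   ]]
{'fx': 294.5478779701013, 'fy': 294.5478779701013, 'cx': 259.41776960914075, 'cy': 194.7138715397598, 'extrinsics': array([[ 3.05212316e-01, -9.14385205e-01, -2.65979583e-01,
         2.28176496e-01],
       [-9.52284203e-01, -2.92921842e-01, -8.57414248e-02,
        -4.78256298e-01],
       [ 4.89460907e-04,  2.79457494e-01, -9.60157940e-01,
         3.72939516e-01],
       [ 0.00000000e+00,  0.00000000e+00,  0.00000000e+00,
         1.00000000e+00]])} [ 0.00018382 -0.07099244 -0.12512457] [[ 9.99998481e-01 -1.06402300e-03  1.38018032e-03]
 [ 6.35547610e-04  9.60092095e-01  2.79683330e-01]
 [-1.62268971e-03 -2.79682028e-01  9.60091313e-01]]
```

Emit:
arm_command(moves=[[-498,-542,20,-86,1],[-498,-542,20,-86,1],[-498,-542,20,-86,1],[-498,-542,20,-86,1],[-498,-542,20,-86,1],[-498,-542,20,-86,1],[-498,-542,20,-86,1],[-498,-542,20,-86,1]])

```text
t: 0.9
position: [0.3586, -0.1503, 0.2374]
tool_rot: [0.0, 1.0, -0.027, 0.0]
force: [0.7, -0.7, 0.1]
finger_gap: 1.001
```

```bash
python3 - <<'E'
from plant import ctrl
from h import *
s=ctrl.state();r=Rt(s);print(s["t"],s["position"],np.degrees(np.arctan2(r[1,0],r[0,0])),(r.T@(np.array([.526,.1425,.22])-s["position"])*1e3).round(1),s["joint_positions"])
E
```

```text
0.9 [ 0.35857449 -0.15026516  0.23740719] -3.1118696365325995 [ 151.3 -301.4   17.4] [-7.00649707e-01  1.58157930e-02  1.88150286e+00  5.29576566e-05
  1.24405828e+00 -6.46354318e-01]
```

Emit:
arm_command(moves=[[151,-301,17,-17,0.7],[151,-301,17,-17,0.7],[151,-301,17,-17,0.7],[151,-301,17,-17,0.7],[151,-301,17,-17,0.7],[151,-301,17,-17,0.7],[151,-301,17,-17,0.7],[151,-301,17,-17,0.7]])

```text
t: 1.7
position: [0.5276, 0.1425, 0.2192]
tool_rot: [-0.0, 0.993, 0.12, -0.001]
force: [-0.9, -0.2, -0.1]
finger_gap: 0.705
```

```bash
cat > look.py <<'E'
import sys
from plant import ctrl,vision
from h import *
name,out=sys.argv[1:3]
s=ctrl.state();c=vision.calibration(name)
im=vision.read_camera(name);cv2.imwrite(f"pics/{out}.png",im[:,:,::-1])
np.savez(f"{out}.npz",E=c["extrinsics"],k=[c["fx"],c["fy"],c["cx"],c["cy"]])
r=Rt(s);print(s["t"],s["position"],"yaw",np.degrees(np.arctan2(r[1,0],r[0,0])),s["force"],s["moment"],s["finger_gap"],"j6",s["joint_positions"][5])
E
python3 look.py wrist w1
```

```text
1.7 [0.52760605 0.14245678 0.21924666] yaw 13.793494693077271 [-0.92361128 -0.22974784 -0.1067872 ] [-0.0149647  -0.01206185 -0.02884771] 0.704508415575571 j6 -0.1919727601215696
```

View pics/w1.png

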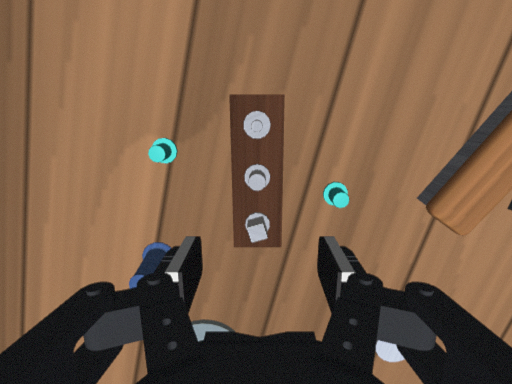

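Middle die is confirmed as the wide round one, with its flange at (257,177). Slim is at (257,125) and square at (257,227). Now I'll measure it precisely.

```bash
python3 - <<'E'
from h import *
im=cv2.imread("pics/w1.png");d=np.load("w1.npz");c=dict(zip(["fx","fy","cx","cy"],d["k"]));c["extrinsics"]=d["E"]
hsv=cv2.cvtColor(im,cv2.COLOR_BGR2HSV)
m=((hsv[...,1]<60)&(hsv[...,2]>90)).astype(np.uint8)
n,l,st,ce=cv2.connectedComponentsWithStats(m[90:250,230:286])
for i in range(1,n):
    if st[i,4]>100:
        x0,y0,w,h=st[i,:4];x0+=230;y0+=90;print(x0,y0,w,h,ce[i]+[230,90])
# rack edges
mr=((hsv[...,2]<120)&(hsv[...,1]>60)).astype(np.uint8)[80:260,220:300]
n,l,st,ce=cv2.connectedComponentsWithStats(mr|m[80:260,220:300]);i=1+np.argmax(st[1:,4]);print(st[i],ce[i])
cn=cv2.findContours((l==i).astype(np.uint8),0,2)[0][0];q=cv2.boxPoints(cv2.minAreaRect(cn))+[220,80]
P=np.array([ray(c,*p,.03) for p in q]);print(q,P.round(4),P.mean(0))
for p in [(.5239,.1403),(.526,.1425)]: print(p,proj(c,[*p,.034]),proj(c,[*p,.058]))
cv2.imwrite("pics/w1c.png",cv2.resize(im[145:250,220:300],(600,788)[:2] if 0 else (450,590),interpolation=cv2.INTER_CUBIC))
E
```

```text
243 111 28 28 [256.42326333 124.41033926]
244 164 26 27 [256.55165692 177.22417154]
245 212 25 31 [257.12889813 227.54469854]
[   9   14   56  154 7777] [36.84029832 87.66580944]
[[229.  94.]
 [284.  94.]
 [284. 247.]
 [229. 247.]] [[0.4772 0.2177 0.03  ]
 [0.5313 0.2309 0.03  ]
 [0.5755 0.0668 0.03  ]
 [0.5129 0.0514 0.03  ]] [0.5242324  0.14167016 0.03      ]
(0.5239, 0.1403) [255.85862985 178.10463689] [255.54777014 183.51478446]
(0.526, 0.1425) [258.22983059 176.62381471] [258.10391222 181.92664213]
```

View pics/w1c.png

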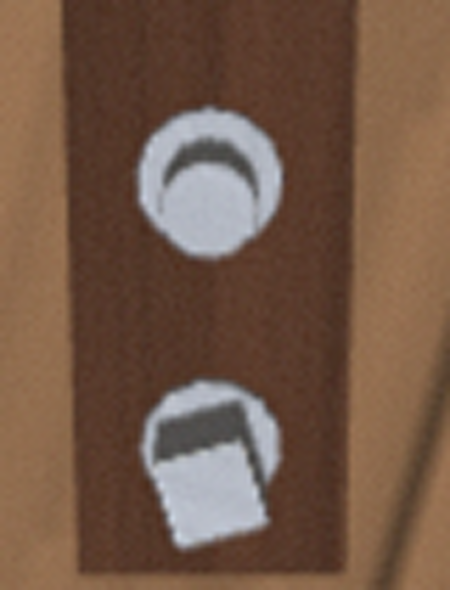

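Emit:
arm_command(moves=[[-3,0,50,0,0.6],[-3,0,100,0,0.6],[-3,0,130,0,0.6],[-3,0,150,0,0.6],[-3,0,164,0,0.5],[-3,0,164,0,0.5]])

```text
t: 2.35
position: [0.5227, 0.1374, 0.0549]
tool_rot: [-0.0, 0.993, 0.117, -0.002]
force: [-0.6, 0.2, 1.0]
finger_gap: 0.501
```

```bash
python3 look.py wrist w2
```

```text
2.35 [0.52269247 0.13739385 0.0549438 ] yaw 13.492085154444496 [-0.6214375   0.20587907  0.98379235] [ 0.00938316 -0.0152501  -0.01627322] 0.5012836459982557 j6 -0.19513132966215802
```

View pics/w2.png

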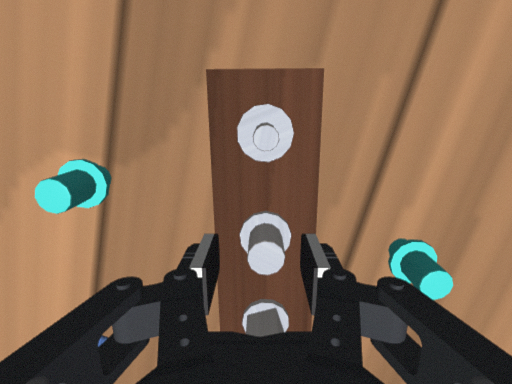

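Emit:
arm_command(moves=[[0,0,0,0,0.5],[0,0,0,0,0.5]])

```text
t: 2.6
position: [0.5245, 0.1382, 0.0575]
tool_rot: [0.0, 0.993, 0.118, 0.001]
force: [-0.5, -0.6, -0.3]
finger_gap: 0.497
```

```bash
python3 - <<'E'
from plant import ctrl,vision
from h import *
s=ctrl.state();r=Rt(s);print(s["position"],r.round(4))
d=np.load("w2.npz");c=dict(zip(["fx","fy","cx","cy"],d["k"]));c["extrinsics"]=d["E"]
im=cv2.imread("pics/w2.png")
cv2.imwrite("pics/w2c.png",cv2.resize(im[200:290,190:340],(800,480),interpolation=cv2.INTER_CUBIC))
for u,v,z in [(265,235,.034),(266,258,.058)]:
    p=ray(c,u,v,z);print(p, (r.T@(p-s["position"])*1e3).round(1))
E
```

```text
[0.52445599 0.13822631 0.05749496] [[ 9.722e-01  2.343e-01  1.800e-03]
 [ 2.343e-01 -9.722e-01  0.000e+00]
 [ 1.700e-03  4.000e-04 -1.000e+00]]
[0.52424687 0.14334873 0.034     ] [ 1.  -5.  23.5]
[0.52455293 0.14261975 0.058     ] [ 1.1 -4.2 -0.5]
```

View pics/w2c.png

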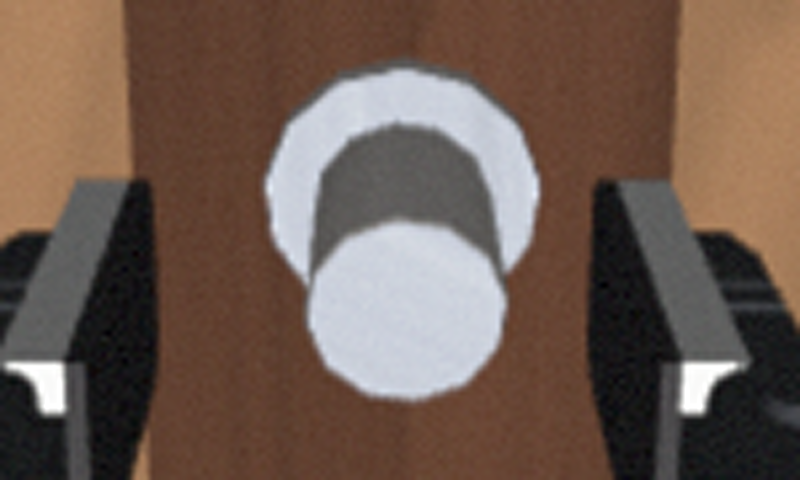

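Emit:
arm_command(moves=[[2,-5,0,0,0.5],[2,-5,0,0,0.5],[2,-5,0,0,0.5]])

```text
t: 2.9
position: [0.5248, 0.144, 0.0566]
tool_rot: [0.0, 0.993, 0.118, 0.0]
force: [0.5, -0.8, 0.3]
finger_gap: 0.5
```

```bash
for i in 1 2 3 4; do python3 look.py wrist w3; done; python3 - <<'E'
import cv2
im=cv2.imread("pics/w3.png")
cv2.imwrite("pics/w3c.png",cv2.resize(im[200:290,190:340],(800,480),interpolation=cv2.INTER_CUBIC))
E
```

```text
2.9 [0.52479809 0.14402215 0.05662158] yaw 13.590685741699502 [ 0.46587825 -0.7716293   0.30897426] [-0.01263411  0.04218522 -0.03331139] 0.5003982589697423 j6 -0.1847130808187077
2.95 [0.5247936  0.14395503 0.05655163] yaw 13.58228665791588 [ 0.09160256 -0.38414683  0.38891747] [-0.00818257  0.00679241  0.02895733] 0.49540437499202467 j6 -0.18470984252961029
3.0 [0.52473957 0.1438551  0.056482  ] yaw 13.574000897627482 [-0.77731446  0.15965202  0.42100493] [ 0.06620282 -0.07563357 -0.01117822] 0.5018662182722683 j6 -0.18473388016481262
3.05 [0.52473674 0.14381049 0.05643   ] yaw 13.566321327639868 [ 0.62565338 -0.47249159  1.02633501] [-0.02671495 -0.06957802  0.00664309] 0.502068703986046 j6 -0.18470558083962124
```

View pics/w3c.png

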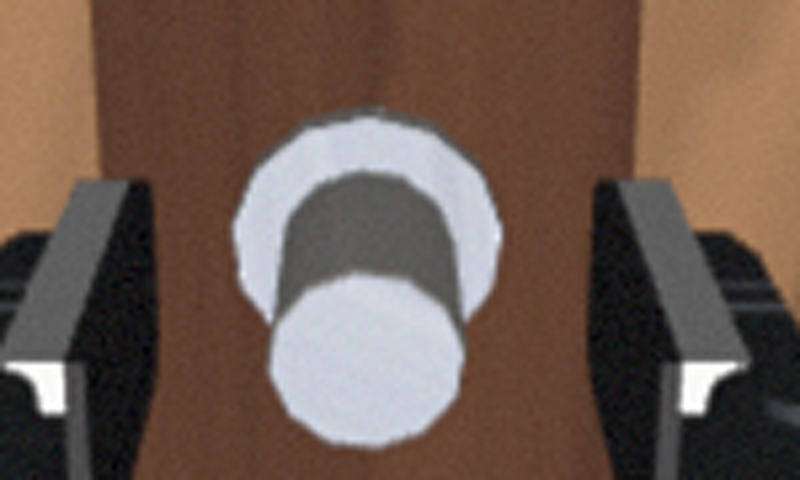

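The die is centred between the pads, so I'll close.

Emit:
arm_command(moves=[[0,0,0,0,0],[0,0,0,0,0],[0,0,0,0,0],[0,0,0,0,0],[0,0,0,0,0],[0,0,0,0,0]], squeeze=40)

```text
t: 3.7
position: [0.5249, 0.1438, 0.0566]
tool_rot: [0.0, 0.993, 0.118, 0.0]
force: [-0.3, -0.6, 2.7]
finger_gap: 0.191
```

```bash
python3 look.py wrist w4;python3 - <<'E'
import cv2
im=cv2.imread("pics/w4.png")
cv2.imwrite("pics/w4c.png",cv2.resize(im[200:320,190:350],(800,600),interpolation=cv2.INTER_CUBIC))
E
```

```text
3.7 [0.52489541 0.14378428 0.0565525 ] yaw 13.563343656055295 [-0.268926   -0.5781601   2.73337229] [-0.02454708  0.00941698  0.01771517] 0.19080961578897096 j6 -0.1846642698985689
```

View pics/w4c.png

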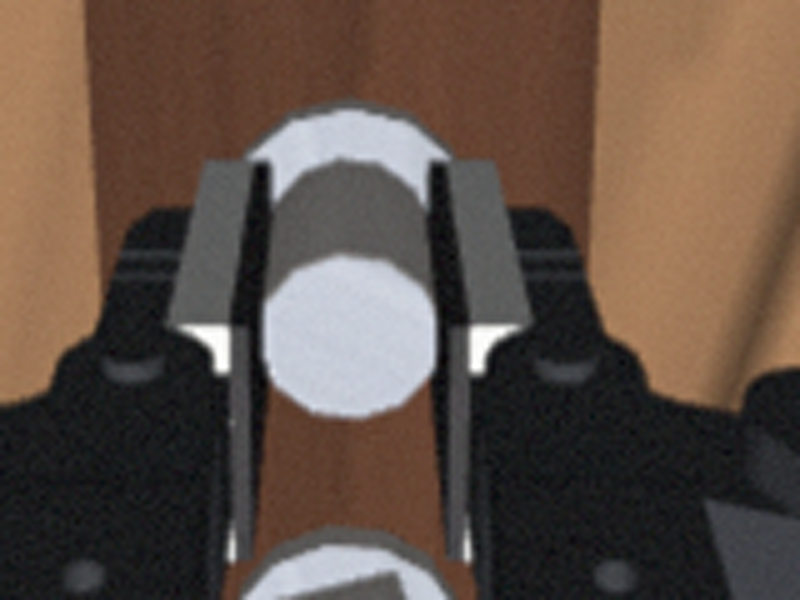

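The die is held between the pads. Now lift.

Emit:
arm_command(moves=[[0,0,-15,0,0],[0,0,-40,0,0],[0,0,-80,0,0],[0,0,-120,0,0],[0,0,-120,0,0]])

```text
t: 4.25
position: [0.5267, 0.144, 0.1813]
tool_rot: [0.0, 0.993, 0.118, 0.004]
force: [0.4, 1.0, -1.4]
finger_gap: 0.189
```

```bash
python3 look.py wrist w5;python3 - <<'E'
from h import *
from plant import ctrl
s=ctrl.state();r=Rt(s);print((r.T@(np.array([.517,-.1305,.19])-s["position"])*1e3).round(1))
E
```

```text
4.25 [0.52670055 0.14401706 0.18127274] yaw 13.574251571154013 [ 0.41984817  1.04685922 -1.43113773] [ 0.00606881 -0.03327242 -0.03285759] 0.1891828382545655 j6 -0.1847034478839014
[-72.6 264.7 -11.8]
```

View pics/w5.png

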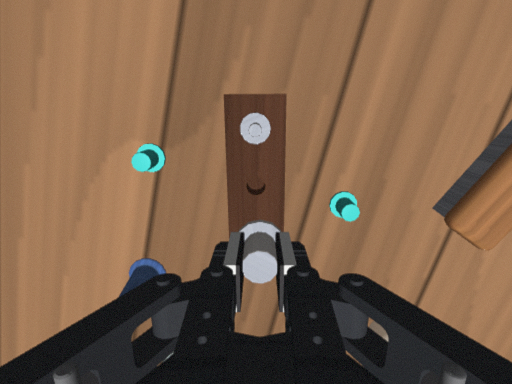

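The die is held and hanging straight. I'll stop about 60 mm beyond the post so the wrist camera can see both the bore and the die.

Emit:
arm_command(moves=[[-73,325,0,0,0],[-73,325,0,0,0],[-73,325,0,0,0],[-73,325,0,0,0],[-73,325,0,0,0],[-73,325,0,0,0],[-73,325,0,0,0],[-73,325,0,0,0]])

```text
t: 5.1
position: [0.5291, -0.1929, 0.1743]
tool_rot: [-0.001, 0.993, 0.116, -0.001]
force: [0.1, -0.1, 0.0]
finger_gap: 0.19
```

Emit:
arm_command(moves=[[0,0,0,0,0],[0,0,0,0,0],[0,0,0,0,0],[0,0,0,0,0],[0,0,0,0,0]])

```text
t: 5.6
position: [0.5301, -0.1887, 0.1765]
tool_rot: [0.0, 0.993, 0.119, 0.0]
force: [0.1, 0.2, 0.2]
finger_gap: 0.194
```

```bash
python3 look.py wrist w6; python3 look.py top t6
```

```text
5.6 [ 0.53011508 -0.18868926  0.17647016] yaw 13.616125163169983 [0.08075831 0.22809214 0.21851536] [-0.01111838 -0.02750536  0.02716126] 0.19423501254487022 j6 -0.7877741056975206
5.65 [ 0.5300956  -0.18884884  0.17649565] yaw 13.60126741020331 [ 0.24914818 -0.16983531 -0.21678315] [-0.02525791 -0.04082643 -0.01578428] 0.18681196056946453 j6 -0.7877990688796318
```

View pics/w6.png

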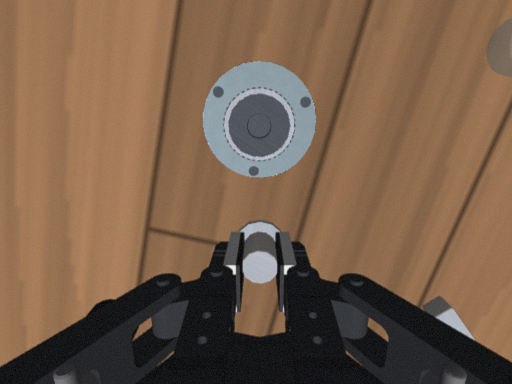

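```bash
python3 - <<'E'
import cv2,numpy as np
im=cv2.imread("pics/w6.png")
a=cv2.resize(im[80:170,210:310],(500,450),interpolation=cv2.INTER_CUBIC)
b=cv2.resize(im[210:300,230:290],(300,450),interpolation=cv2.INTER_CUBIC)
cv2.imwrite("pics/w6c.png",np.hstack([a,b]))
E
```

```text
(no output)
```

View pics/w6c.png

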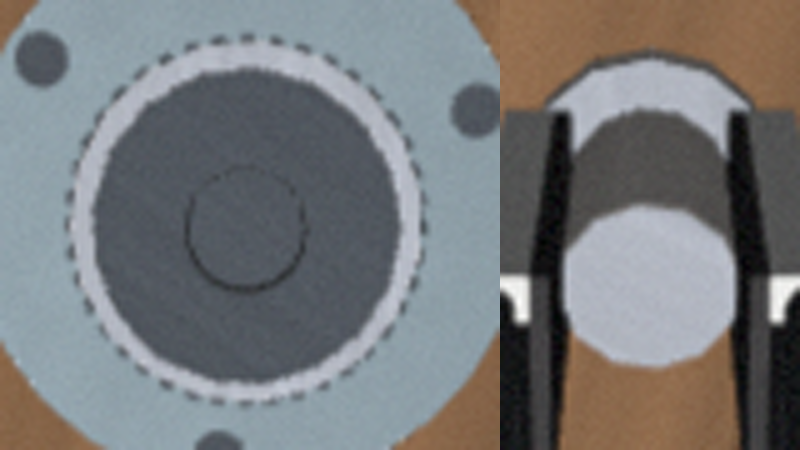

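```bash
python3 - <<'E'
from h import *
from plant import ctrl
s=ctrl.state();r=Rt(s)
d=np.load("w6.npz");c=dict(zip(["fx","fy","cx","cy"],d["k"]));c["extrinsics"]=d["E"]
p=s["position"];T=lambda q:(r.T@(q-p)*1e3).round(1)
hz=p[2]+.0015
for dz in (-.003,0,.003):
  print("head",T(ray(c,259.6,266.8,hz+dz)),"flange far edge",T(ray(c,259.6,220,hz-.024+dz)))
for z in (.072,.074,.076):
  q=ray(c,258.9,125.2,z);print("seat",q,T(q))
m=cv2.imread("pics/w6.png");hsv=cv2.cvtColor(m,cv2.COLOR_BGR2HSV)
E
python3 -c "
import cv2
im=cv2.imread('pics/t6.png');cv2.imwrite('pics/t6c.png',cv2.resize(im[150:290,260:420],(685,600),interpolation=cv2.INTER_CUBIC))"
```

```text
head [0.2 2.3 1.5] flange far edge [  0.2 -12.5  25.5]
head [ 0.2  0.5 -1.5] flange far edge [  0.2 -13.7  22.5]
head [ 0.2 -1.2 -4.5] flange far edge [  0.2 -14.9  19.5]
seat [ 0.5159232  -0.13184712  0.072     ] [ -0.3 -58.8 104.5]
seat [ 0.51590228 -0.13174323  0.074     ] [ -0.3 -58.9 102.5]
seat [ 0.51588136 -0.13163933  0.076     ] [ -0.3 -59.1 100.5]
```

View pics/t6c.png

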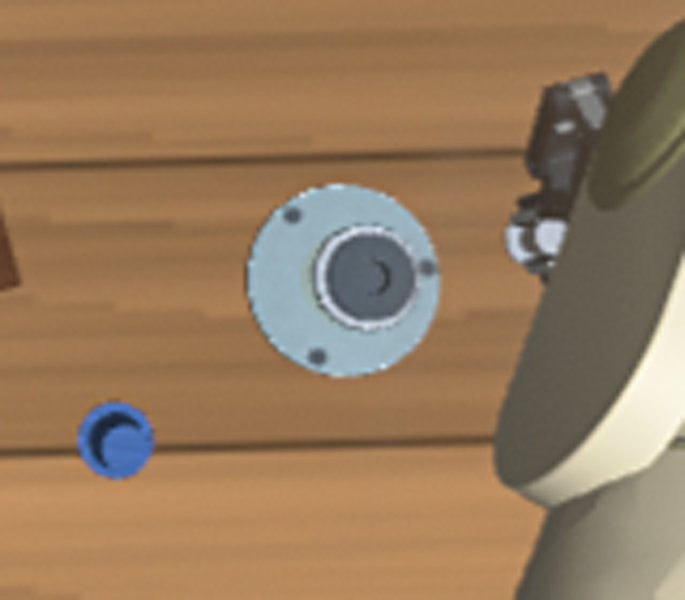

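Emit:
arm_command(moves=[[0,-40,0,0,0],[-0.5,-59,0,0,0],[-0.5,-59,20,0,0],[-0.5,-59,25,0,0],[-0.5,-59,25,0,0],[-0.5,-59,25,0,0],[-0.5,-59,25,0,0],[-0.5,-59,25,0,0]])

```text
t: 6.5
position: [0.5159, -0.1324, 0.1519]
tool_rot: [0.0, 0.993, 0.118, 0.0]
force: [0.2, 0.1, -0.3]
finger_gap: 0.188
```

```bash
python3 look.py wrist w7; python3 look.py scene s7;python3 - <<'E'
from h import *
from plant import ctrl
s=ctrl.state();r=Rt(s);print((r.T@(np.array([.5156,-.1314,.1006])-s["position"])*1e3).round(1),r[2])
im=cv2.imread("pics/w7.png");im2=cv2.imread("pics/s7.png")
cv2.imwrite("pics/w7c.png",np.hstack([cv2.resize(im[180:300,200:320],(400,400),interpolation=cv2.INTER_CUBIC),cv2.resize(im2[100:200,110:210],(400,400),interpolation=cv2.INTER_CUBIC)]))
E
```

```text
6.5 [ 0.515896   -0.13235168  0.15188612] yaw 13.543041548373502 [ 0.23584952  0.13520535 -0.33681115] [ 0.02282113 -0.04793504  0.03731807] 0.18788909993090191 j6 -0.7076319491796061
6.55 [ 0.51584989 -0.13224312  0.15178643] yaw 13.550257694073967 [-0.35738787 -0.22042325 -0.57697607] [-0.00812362 -0.00769256 -0.02907417] 0.19669790601328002 j6 -0.7076196418625282
[-0.  -0.8 51.1] [ 3.51177409e-04  3.24062915e-04 -9.99999886e-01]
```

View pics/w7c.png

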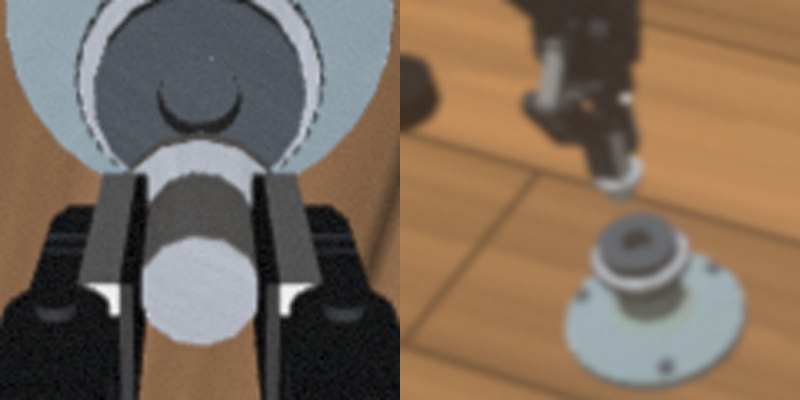

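Emit:
arm_command(moves=[[0,-0.7,15,0,0],[0,-0.7,25,0,0],[0,-0.7,25,0,0],[0,-0.7,25,0,0],[0,-0.7,25,0,0]])

```text
t: 7.1
position: [0.5158, -0.1315, 0.127]
tool_rot: [0.0, 0.993, 0.118, 0.0]
force: [-0.2, -0.1, -0.2]
finger_gap: 0.19
```

```bash
python3 look.py wrist w8; python3 look.py scene s8;python3 - <<'E'
from h import *
from plant import ctrl
s=ctrl.state();r=Rt(s);print((r.T@(np.array([.5156,-.1314,.1006])-s["position"])*1e3).round(1),r[2])
im=cv2.imread("pics/w8.png");im2=cv2.imread("pics/s8.png")
cv2.imwrite("pics/w8c.png",np.hstack([cv2.resize(im[180:300,200:320],(400,400),interpolation=cv2.INTER_CUBIC),cv2.resize(im2[110:190,130:210],(400,400),interpolation=cv2.INTER_CUBIC)]))
E
```

```text
7.1 [ 0.51581386 -0.13148868  0.12696984] yaw 13.562806443444599 [-0.24496841 -0.08232058 -0.21382525] [0.02440201 0.06385265 0.00680185] 0.18967388316508205 j6 -0.7065947299689399
7.15 [ 0.51578675 -0.13147182  0.12697079] yaw 13.563941577891134 [-0.01269772  0.5070081  -1.09417444] [-0.0646304   0.03695389 -0.02920854] 0.1898964817568124 j6 -0.7065843091708774
[-0.2 -0.1 26.3] [ 7.02268616e-04  5.71826296e-04 -9.99999590e-01]
```

View pics/w8c.png

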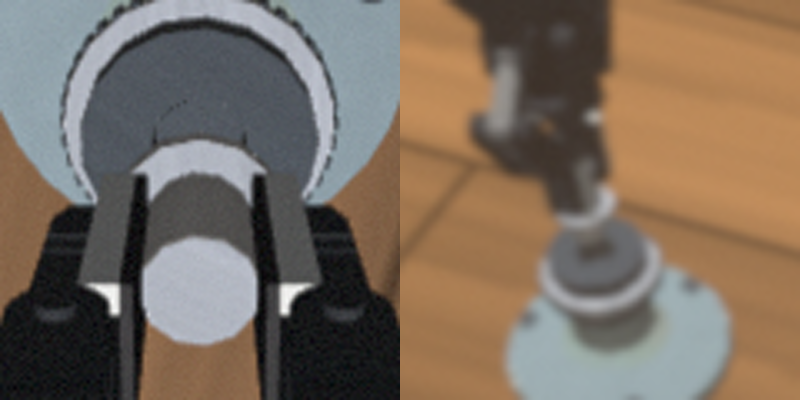

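Emit:
arm_command(moves=[[0,0,6,0,0],[0,0,12,0,0],[0,0,14,0,0],[0,0,16,0,0],[0,0,16,0,0]])

```text
t: 7.7
position: [0.5154, -0.1313, 0.1102]
tool_rot: [-0.0, 0.993, 0.118, -0.0]
force: [-0.4, 0.2, -1.3]
finger_gap: 0.191
```

```bash
python3 look.py wrist w9
```

```text
7.7 [ 0.51544321 -0.13130272  0.11015131] yaw 13.5585080418982 [-0.43904208  0.21451193 -1.25546522] [ 0.03227513  0.0109706  -0.03164521] 0.19145115850931005 j6 -0.706550282805848
```

It is in the bore with no contact force. I'll lower it to the seat.

Emit:
arm_command(moves=[[0,0,4,0,0],[0,0,7,0,0],[0,0,8,0,0],[0,0,9,0,0],[0,0,9,0,0]])

```text
t: 8.25
position: [0.5155, -0.1313, 0.1013]
tool_rot: [-0.0, 0.993, 0.118, -0.0]
force: [-0.3, -0.2, -0.6]
finger_gap: 0.188
```

```bash
python3 look.py wrist w10; python3 look.py scene s10;python3 - <<'E'
from h import *
im=cv2.imread("pics/w10.png");im2=cv2.imread("pics/s10.png")
cv2.imwrite("pics/w10c.png",np.hstack([cv2.resize(im[180:300,200:320],(400,400),interpolation=cv2.INTER_CUBIC),cv2.resize(im2[110:190,130:210],(400,400),interpolation=cv2.INTER_CUBIC)]))
E
```

```text
8.25 [ 0.51551047 -0.13134487  0.10132703] yaw 13.561997960032942 [-0.32403891 -0.18126841 -0.62554404] [-0.00350862  0.0086118   0.00514137] 0.1876956402646732 j6 -0.7065858485331694
8.3 [ 0.51555696 -0.13137627  0.10143497] yaw 13.560452256297351 [-0.64672906  0.64536907 -0.35471421] [-0.0012577   0.05687313  0.04686192] 0.18926194669384477 j6 -0.7065518488213286
```

View pics/w10c.png

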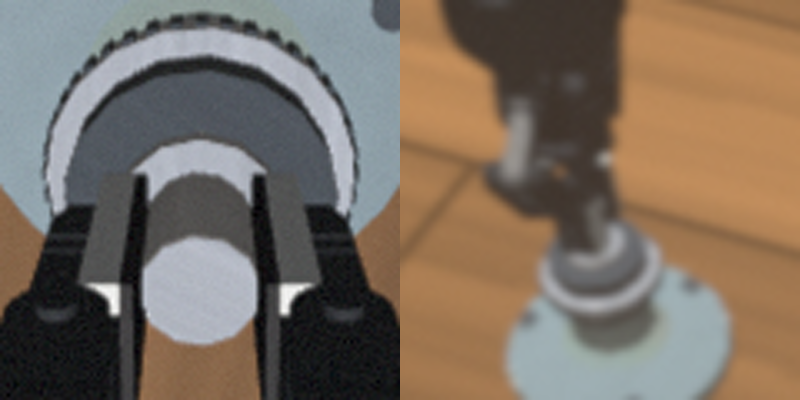

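Emit:
arm_command(moves=[[0,0,0.7,0,0],[0,0,1.2,0,0],[0,0,1.2,0,0]])

```text
t: 8.65
position: [0.5156, -0.1314, 0.1006]
tool_rot: [0.0, 0.993, 0.118, 0.0]
force: [-1.2, -0.4, 3.3]
finger_gap: 0.197
```

```bash
python3 look.py wrist w11;python3 look.py wrist w11
```

```text
8.65 [ 0.51560796 -0.13138912  0.10055642] yaw 13.564933073667532 [-1.2489565  -0.40363438  3.3483475 ] [ 0.12526706  0.21844166 -0.0242708 ] 0.19718537019251986 j6 -0.7065792701426791
8.7 [ 0.51560697 -0.13138423  0.10054804] yaw 13.56606988376657 [-2.05252859  1.09424463  3.80747585] [0.08743438 0.26082847 0.01999065] 0.18945933483925737 j6 -0.7065654610748124
```

It's seated with about 3.5 N of contact at the predicted height. Now release.

Emit:
arm_command(moves=[[0,0,0,0,0.3],[0,0,0,0,0.5],[0,0,0,0,1],[0,0,0,0,1],[0,0,0,0,1],[0,0,0,0,1]])

```text
t: 9.35
position: [0.5155, -0.1314, 0.1002]
tool_rot: [0.0, 0.993, 0.118, -0.0]
force: [0.2, -1.1, 0.2]
finger_gap: 0.996
```

```bash
python3 look.py wrist w12;  python3 look.py scene s12;python3 - <<'E'
from h import *
im=cv2.imread("pics/w12.png");im2=cv2.imread("pics/s12.png")
cv2.imwrite("pics/w12c.png",np.hstack([cv2.resize(im[160:310,180:330],(400,400),interpolation=cv2.INTER_CUBIC),cv2.resize(im2[110:190,130:210],(400,400),interpolation=cv2.INTER_CUBIC)]))
E
```

```text
9.35 [ 0.51553469 -0.1313525   0.10020713] yaw 13.563095043570994 [ 0.17527749 -1.05308379  0.16117088] [ 0.02007908 -0.006449   -0.04750164] 0.9958817346702648 j6 -0.706567676154866
9.4 [ 0.51553344 -0.13135565  0.10022625] yaw 13.561785624952075 [-0.03618302  0.3113466  -0.75718746] [0.01770615 0.03241247 0.03659947] 1.0006467612216612 j6 -0.7065694459711792
```

View pics/w12c.png

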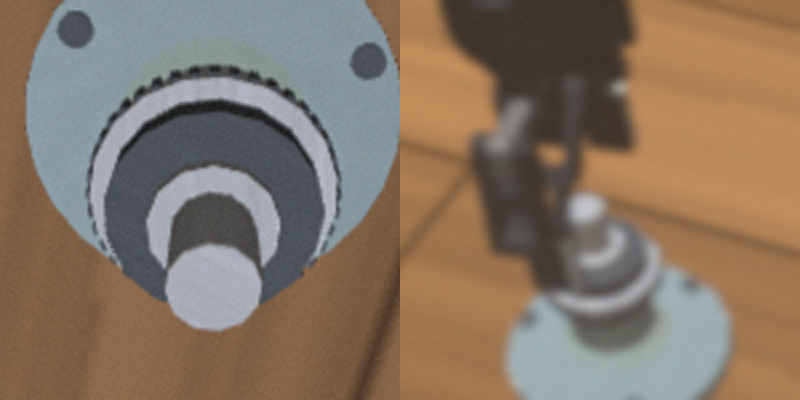

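The die is seated concentric with its flange on the collar. Next I descend around the ring with the jaws fully open.

Emit:
arm_command(moves=[[0.3,0.5,10,0,1],[0.3,0.5,25,0,1],[0.3,0.5,38,0,1],[0.3,0.5,44,0,1],[0.3,0.5,44,0,1],[0.3,0.5,44,0,1],[0.3,0.5,44,0,1]])

```text
t: 10.15
position: [0.5163, -0.1319, 0.0568]
tool_rot: [0.0, 0.993, 0.118, 0.0]
force: [-0.0, 0.3, 0.1]
finger_gap: 1.0
```

```bash
python3 look.py wrist w13;  python3 look.py scene s13;python3 - <<'E'
from h import *
im=cv2.imread("pics/w13.png");im2=cv2.imread("pics/s13.png")
cv2.imwrite("pics/w13c.png",np.hstack([cv2.resize(im[160:310,180:330],(400,400),interpolation=cv2.INTER_CUBIC),cv2.resize(im2[110:190,130:210],(400,400),interpolation=cv2.INTER_CUBIC)]))
E
```

```text
10.15 [ 0.51626738 -0.13189628  0.05676559] yaw 13.565388393890425 [-0.00890818  0.27663232  0.11141575] [ 0.05589863  0.01978759 -0.01733233] 1.0004424730857429 j6 -0.7069166456870735
10.2 [ 0.51623059 -0.13190267  0.05675925] yaw 13.562405992097633 [0.47007357 0.18880347 0.51770489] [ 0.02416833 -0.03881582  0.02111172] 1.0000220766810788 j6 -0.7069229304158502
```

View pics/w13c.png

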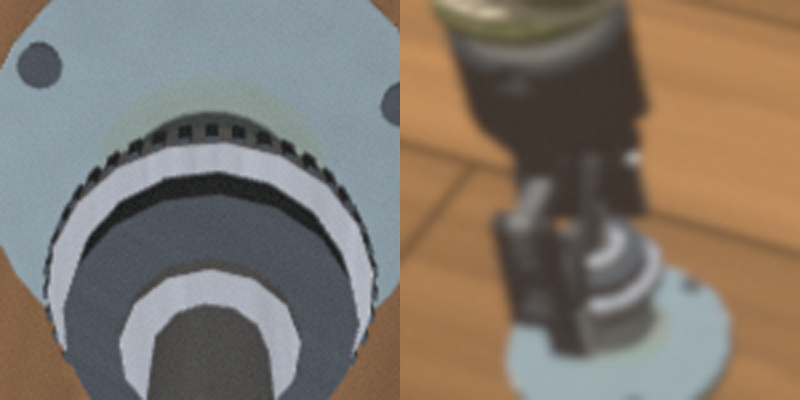

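View pics/w13.png

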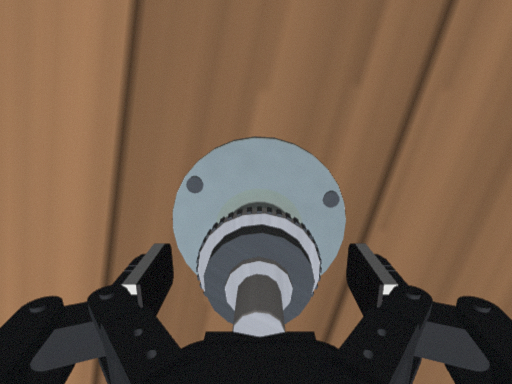

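Emit:
arm_command(moves=[[0,0,0,0,0.75],[0,0,0,0,0.7],[0,0,0,0,0],[0,0,0,0,0],[0,0,0,0,0],[0,0,0,0,0]], squeeze=30)

```text
t: 10.85
position: [0.5159, -0.1318, 0.0566]
tool_rot: [0.0, 0.993, 0.118, -0.0]
force: [-2.7, -0.2, 6.4]
finger_gap: 0.645
```

```bash
python3 look.py wrist w14;  python3 look.py wrist w14; python3 look.py scene s14;python3 - <<'E'
from h import *
im=cv2.imread("pics/w14.png");im2=cv2.imread("pics/s14.png")
cv2.imwrite("pics/w14c.png",np.hstack([cv2.resize(im[160:340,170:350],(400,400),interpolation=cv2.INTER_CUBIC),cv2.resize(im2[110:190,130:210],(400,400),interpolation=cv2.INTER_CUBIC)]))
E
```

```text
10.85 [ 0.51586014 -0.13182329  0.05658889] yaw 13.569606902896624 [-2.71358591 -0.1562719   6.39031465] [-0.02588369  0.53034598 -0.02912707] 0.6447563364417567 j6 -0.7069211395047799
10.9 [ 0.51584904 -0.13183832  0.05658412] yaw 13.565781371523746 [-2.48596611 -0.403263    5.69253532] [0.0294814  0.52421276 0.00328222] 0.6431504042566042 j6 -0.7069154431276589
10.95 [ 0.51585641 -0.13182124  0.05657187] yaw 13.569896306503415 [-2.88595803 -0.12349163  6.10873496] [ 0.02173807  0.50604232 -0.01804448] 0.6428874360020145 j6 -0.7069352372458522
```

View pics/w14c.png

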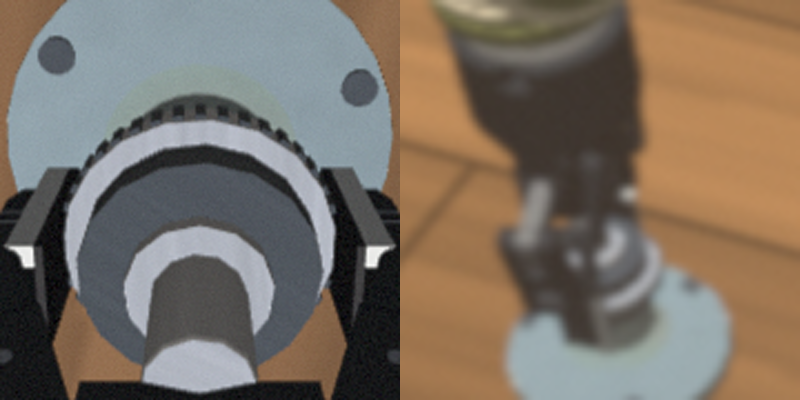

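Emit:
arm_command(moves=[[0,0,0,3,0],[0,0,0,6,0],[0,0,0,9,0],[0,0,0,12,0],[0,0,0,12,0]])

```text
t: 11.5
position: [0.5158, -0.1318, 0.0566]
tool_rot: [0.0, 1.0, 0.013, -0.0]
force: [-2.9, 0.2, 6.3]
finger_gap: 0.644
```

```bash
cat > st.py <<'E'
from plant import ctrl,vision
from h import *
def p():
    s=ctrl.state();r=Rt(s);print(round(s["t"],2),(s["position"]*1e3).round(1),"yaw",np.degrees(np.arctan2(r[1,0],r[0,0])).round(2),s["force"].round(1),s["moment"].round(3),"j6",s["joint_positions"][5].round(4),"eff",s["effort"][5].round(3),s["finger_gap"].round(3))
p();vision.read_camera("wrist");p();vision.read_camera("wrist");p()
E
python3 st.py
```

```text
Traceback (most recent call last):
  File "st.py", line 5, in <module>
    p();vision.read_camera("wrist");p();vision.read_camera("wrist");p()
    ~^^
  File "st.py", line 4, in p
    s=ctrl.state();r=Rt(s);print(round(s["t"],2),(s["position"]*1e3).round(1),"yaw",np.degrees(np.arctan2(r[1,0],r[0,0])).round(2),s["force"].round(1),s["moment"].round(3),"j6",s["joint_positions"][5].round(4),"eff",s["effort"][5].round(3),s["finger_gap"].round(3))
                                                                                                                                                                                                                                                ^^^^^^^^^^^^^^^^^^^^^
AttributeError: 'float' object has no attribute 'round'
```

```bash
sed -i 's/s\["finger_gap"\].round(3)/round(s["finger_gap"],3)/' st.py; python3 st.py
```

```text
11.5 [ 515.8 -131.8   56.6] yaw 1.48 [-2.9  0.2  6.3] [ 0.031  0.526 -0.148] j6 -0.4959 eff 0.345 0.644
11.55 [ 515.8 -131.8   56.6] yaw 1.54 [-3.2 -0.7  5.9] [ 0.015  0.606 -0.09 ] j6 -0.497 eff 0.039 0.639
11.6 [ 515.8 -131.8   56.6] yaw 1.55 [-3.2 -0.4  6.1] [ 0.008  0.53  -0.059] j6 -0.4973 eff -0.067 0.643
```

Emit:
arm_command(moves=[[0,0,0,3,0],[0,0,0,6,0],[0,0,0,9,0]])

```text
t: 11.9
position: [0.5158, -0.1318, 0.0566]
tool_rot: [0.0, 0.998, -0.066, -0.0]
force: [-3.0, 0.7, 6.3]
finger_gap: 0.646
```

```bash
python3 st.py; python3 st.py|tail -2
```

```text
11.9 [ 515.8 -131.8   56.6] yaw -7.54 [-3.   0.7  6.3] [0.038 0.573 0.11 ] j6 -0.3384 eff -0.59 0.646
11.95 [ 515.8 -131.8   56.6] yaw -7.71 [-2.7 -0.7  5.9] [-0.005  0.516 -0.122] j6 -0.3356 eff -0.135 0.64
12.0 [ 515.8 -131.8   56.6] yaw -7.52 [-4.1 -0.3  5.4] [ 0.017  0.574 -0.092] j6 -0.3389 eff 0.345 0.644
12.05 [ 515.8 -131.8   56.6] yaw -7.46 [-2.4  0.3  5.4] [ 0.061  0.593 -0.131] j6 -0.3399 eff 0.039 0.644
12.1 [ 515.8 -131.8   56.6] yaw -7.45 [-3.1  0.9  6.2] [-0.003  0.559 -0.074] j6 -0.3402 eff -0.067 0.644
```

Sign established: resistance to clockwise turning shows as +Mz. I've turned 21° so far, and go on in small steps from here.

Emit:
arm_command(moves=[[0,0,0,1,0],[0,0,0,2,0],[0,0,0,3,0],[0,0,0,4,0],[0,0,0,5,0],[0,0,0,6,0],[0,0,0,7,0]])

```text
t: 12.8
position: [0.5158, -0.1318, 0.0566]
tool_rot: [0.0, 0.992, -0.126, -0.0]
force: [-2.8, 1.0, 5.7]
finger_gap: 0.646
```

```bash
python3 st.py
```

```text
12.8 [ 515.8 -131.8   56.6] yaw -14.46 [-2.8  1.   5.7] [0.029 0.577 0.117] j6 -0.2177 eff -0.129 0.646
12.85 [ 515.8 -131.8   56.6] yaw -14.51 [-3.2  0.3  5.9] [0.05  0.587 0.006] j6 -0.2168 eff 0.021 0.641
12.9 [ 515.8 -131.8   56.6] yaw -14.46 [-3.5 -0.6  6. ] [ 0.034  0.568 -0.098] j6 -0.2178 eff 0.094 0.645
```

Emit:
arm_command(moves=[[0,0,0,0.7,0],[0,0,0,1.4,0],[0,0,0,2,0]])

```text
t: 13.2
position: [0.5158, -0.1318, 0.0566]
tool_rot: [0.0, 0.99, -0.143, -0.0]
force: [-2.9, 0.0, 5.8]
finger_gap: 0.641
```

```bash
python3 st.py
```

```text
13.2 [ 515.8 -131.8   56.6] yaw -16.44 [-2.9  0.   5.8] [0.055 0.586 0.094] j6 -0.183 eff -0.022 0.641
13.25 [ 515.8 -131.8   56.6] yaw -16.47 [-2.8  0.2  6.2] [-0.014  0.608  0.098] j6 -0.1825 eff 0.053 0.649
13.3 [ 515.8 -131.8   56.6] yaw -16.44 [-4.6 -0.4  5.2] [ 0.016  0.543 -0.053] j6 -0.1831 eff 0.092 0.643
```

Emit:
arm_command(moves=[[0,0,0,0.7,0],[0,0,0,1.4,0],[0,0,0,2,0]])

```text
t: 13.6
position: [0.5158, -0.1318, 0.0566]
tool_rot: [0.0, 0.987, -0.16, -0.0]
force: [-3.8, 0.4, 5.7]
finger_gap: 0.646
```

```bash
sed -i '$d' st.py; echo 'p()' >> st.py; python3 st.py
```

```text
13.6 [ 515.8 -131.8   56.6] yaw -18.42 [-3.8  0.4  5.7] [0.044 0.565 0.309] j6 -0.1484 eff 0.187 0.646
```

Emit:
arm_command(moves=[[0,0,0,0.7,0],[0,0,0,1.4,0],[0,0,0,2,0]])

```text
t: 13.9
position: [0.5158, -0.1318, 0.0566]
tool_rot: [0.0, 0.984, -0.177, -0.0]
force: [-3.0, 0.8, 5.6]
finger_gap: 0.647
```

```bash
 python3 st.py
```

```text
13.9 [ 515.8 -131.8   56.6] yaw -20.39 [-3.   0.8  5.6] [-0.021  0.605  0.469] j6 -0.1139 eff 0.406 0.647
```

Contact with the stop: Mz went 0.31, then 0.47 N m, which is about 0.03 rad of give. I'll hold and average.

```bash
python3 - <<'E'
from plant import ctrl,vision
import numpy as np
a=[]
for i in range(6):
    im=vision.read_camera("wrist");a.append(ctrl.state()["moment"][2])
print(np.round(a,3),np.mean(a))
E
```

```text
[0.467 0.426 0.386 0.356 0.338 0.399] 0.3954839624298648
```

Settled torque is about 0.40 N m, inside the snug band of 0.32 to 0.70. Release and rise.

Emit:
arm_command(moves=[[0,0,0,0,0.8],[0,0,0,0,1],[0,0,0,0,1],[0,0,0,0,1],[0,0,0,0,1]])

```text
t: 14.7
position: [0.516, -0.1318, 0.0562]
tool_rot: [-0.0, 0.984, -0.177, 0.0]
force: [-1.2, -0.7, -0.0]
finger_gap: 0.998
```

Emit:
arm_command(moves=[[0,0,-15,0,1],[0,0,-40,0,1],[0,0,-80,0,1],[0,0,-120,0,1],[0,60,-120,0,1],[0,60,-120,0,1],[0,60,-120,0,1],[0,60,-120,0,1]])

```text
t: 15.5
position: [0.4949, -0.1874, 0.1757]
tool_rot: [-0.0, 0.984, -0.178, -0.001]
force: [-0.3, 0.8, -0.3]
finger_gap: 0.999
```

```bash
python3 st.py; python3 look.py wrist w20; python3 look.py scene s20; python3 look.py top t20; python3 - <<'E'
from h import *
w=cv2.imread("pics/w20.png");s=cv2.imread("pics/s20.png");t=cv2.imread("pics/t20.png")
cv2.imwrite("pics/f20.png",np.vstack([np.hstack([cv2.resize(w,(400,300)),cv2.resize(s[110:200,110:230],(400,300),interpolation=cv2.INTER_CUBIC)]),np.hstack([cv2.resize(s,(400,300)),cv2.resize(t,(400,300))])]))
E
```

```text
15.5 [ 494.9 -187.4  175.7] yaw -20.46 [-0.3  0.8 -0.3] [-0.08   0.049  0.01 ] j6 -0.2267 eff -0.024 0.999
15.5 [ 0.49494429 -0.18735053  0.17567671] yaw -20.45669082304997 [-0.28244514  0.77088979 -0.33948989] [-0.08005023  0.04910361  0.01030404] 0.9992292486567235 j6 -0.22669230640778062
15.55 [ 0.49507979 -0.18706453  0.17570199] yaw -20.411115771413325 [0.33552821 0.49242237 0.52794269] [-0.04177148 -0.08712836 -0.00364074] 0.9987389488466633 j6 -0.2268412852169424
15.6 [ 0.49517801 -0.1869577   0.17577852] yaw -20.382358048806285 [0.65063467 0.34967331 0.3118319 ] [-0.01425938  0.06744086 -0.00582655] 0.9980161217042465 j6 -0.22701274425238577
```

View pics/f20.png

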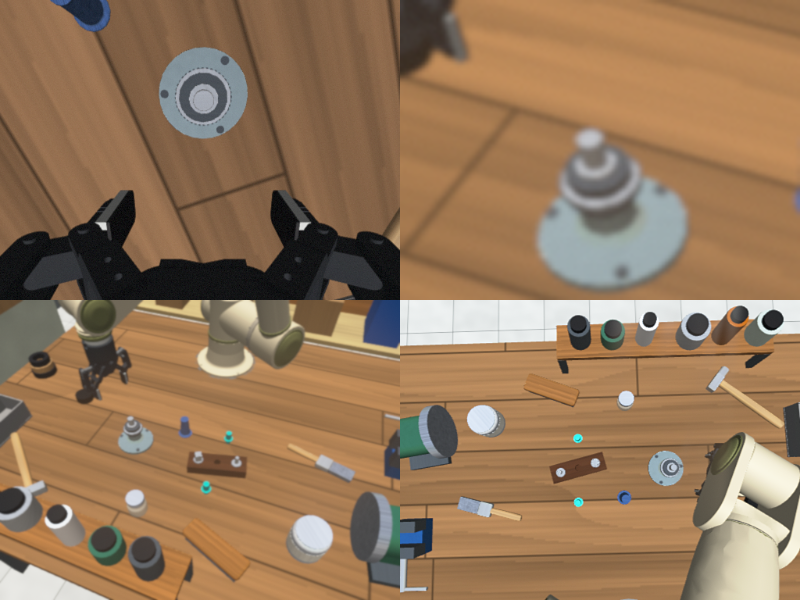

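The die stands upright on the post, the gripper is clear, and the other objects look undisturbed. Handing in.

Emit:
arm_command(moves=[[0,0,0,0,1],[0,0,0,0,1],[0,0,0,0,1]])

```text
t: 15.95
position: [0.4951, -0.1877, 0.1762]
tool_rot: [-0.0, 0.984, -0.177, -0.0]
force: [-0.8, 0.6, 0.5]
finger_gap: 0.998
```

```bash
python3 -c "
from plant import hand_in;print(hand_in())"
```

```text
the job is handed in; nothing more can be done
None
```

The round-headed die, taken from the middle hole of the rack, now stands fully down in the post's bore. The clamping ring is nipped up against its stop, and I handed the job in at about 16 s.

- **Die:** it touched down at the predicted height with about 3.5 N. After release the pictures show it upright, with its flange concentric on the upper collar.
- **Ring:** I turned it clockwise about 34° in total, and it met its stop at about 31°. Drag was about 0.10 N m up to there. Torque at the stop peaked at 0.47 N m and read about 0.40 N m on average while I held it, so I estimate 0.02 to 0.03 rad of give. That is inside the snug limits (0.012 to 0.06 rad), but the give is inferred from torque and not seen directly.
- **One slip:** I sent the last 2° step before reading the result of the step before it, which already showed contact at 0.31 N m. It stayed well below the 0.70 N m limit.
- **Collars and surroundings:** I noticed no sign of touching the fixed collars, though contact force on them is not reported separately. In the last pictures the gripper is clear of the post, and the other dies, jar, spool and tin look undisturbed; I judged that by eye only.

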